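# Locate a locking collar on the shaft's flat

### The job

The square locking collar has fallen over: stand it upright on the bench, set-screw end up. Turn the upright shaft in the bearing block until its milled flat faces straight at the notched key rest, then put the collar over the shaft that way up, with its set-screw over the flat and pointing at the key rest, and finish while still holding it there in the fingers, its top face level with the end of the shaft and clear of the housing below. Leave the bearing ring, the spanner and the bronze bush where they are.

Things in the scene. Friction and masses are not known exactly. Their poses are not given: they have to be found in the camera images.
- collar: square dark-steel collar, 42 x 42 mm, 36 tall, 0.25 kg, 28.5 mm round through bore. Origin: centre of bottom face; own z up the bore; set-screw head (11 mm across, 7 proud) on the -x face, 25 mm above the bottom. Starts toppled on its +x face: screw up, own z level, to world +y within 0.25 rad. Its two own-y faces are bare: grip across them (42 mm) lying or standing.
- collar_top (a point): centre of the collar's top face, 36 mm from its origin along its own z; axes as the collar's. Set down on its bottom edge less than about 45 degrees short of upright, the collar settles upright by itself. Mind the arm: a tall grey tool chest stands just past the bench's far edge (from about x = 0.62 m), two fixed white bottles at about (0.30, 0.19) and (0.30, -0.04) m
- collar_screw (a point): outer end of the collar's set-screw head, at own (-28, 0, 25) mm from the collar's origin
- bearing_block: grey bearing block fixed to the bench. Origin: under the shaft's axis, at bench height. Foot plate 12 mm thick, own x -110 to +50 mm, 90 mm wide; round housing 62 to 72 mm across, 45 mm high. Key rest: an upright 24 mm wide, 110 mm high, notched at its top, at own x -95 to -85 mm (on the robot's side of the shaft, own yaw within 0.4 rad)
- shaft (a joint): angle of the upright steel shaft (rad, positive anticlockwise from above); 0 when its flat faces straight at the key rest (block's own -x). It turns stiffly (friction about 0.06 N m), stays where it is left, and stops at +-3.1. It starts turned to 0.5 to 1.4 rad
- shaft_end (a point): centre of the shaft's top end, 130 mm above the bench, turning with the shaft. The shaft is 24 mm in diameter and stands 85 mm out of the housing; its upper 50 mm has one flat, 7 mm from the axis on this frame's -x side, so it measures 19 mm across the flat, 24 mm elsewhere
- bearing: bystander: ball bearing ring, 62 mm across, 16 mm high, lying flat; leave alone
- spanner: bystander: bright spanner 180 mm long, lying flat; leave alone
- bushing: bystander: bronze bush, 40 mm across, 50 mm high, standing; leave alone
Mind the look-alikes: they are no part of the job. There is more than one size of the collar; the job needs the smallest.

How it is judged:
By the outcome, as a careful person would: the job done as asked, in the order asked, and still so for the second after the job is handed in, while the arm keeps its last pose, push and grip.
It also fails if it takes over 72 s, if anything falls off the work surface, if the arm or the gripper's body presses on something with over 40 N, if the wrist force passes 120 N, or if a joint passes its speed limit or range.

### The arm

A 6-joint arm with a two-finger parallel gripper is mounted at the origin on the work surface; the furniture and walls round the work are solid. World frame = base frame: x ahead of the robot, y to its left, z up, the work surface at z = 0. Lengths are in m, angles in degrees, forces in N, time in s.
With the tool pointing down it reaches from about 0.4 to 0.825 m from the base axis. Payload 7 kg.
Tool frame: the origin (TCP) lies at the very end of the fingers, on their centre line; the grasp point (between the pads) lies 19 mm behind it (r.grip_depth is the distance from the TCP to the grasp point, in m); z points along the fingers, y is the line along which they close (so a half turn about z gives the same grasp; the last joint's range is limited). The gripper opens to 88 mm and grips with 3 to 60 N. Pads are 19 mm wide; open, the fingers measure 130 mm over their backs; the gripper's body (78 mm by 193 mm) begins 47 mm behind the grasp point.
Start: joints at [-54.712, 20.546, 0.682, 0, -70.136, -16.507], TCP at [0.217, -0.639, 0.227] pointing down, gripper open.
Joint ranges: [-176.03, 176.03], [-82.01, 121.73], [-58.28, 71.71], [-173.87, 95.51], [-174.79, -0.11], [-173.66, 173.66]. Speed limits (degrees/s): [136.94, 136.94, 172.46, 180, 180, 180].

### API

Orientations are given as [roll, pitch, yaw] about the fixed x, y, z axes, in that order (R = Rz(yaw) Ry(pitch) Rx(roll)).
In Python, from plant import r gives the robot as it stands.
- The arm moves only by the tool play_rows, never from a script. Its argument "rows" is a list that holds one entry, the list of rows, each a list of 5 numbers: the closure, from 0 (fully open) to 1 (shut), then the shift along the tool's x, y, z each as a share of 0.5 m, from -1 to 1, then the turn about the tool's z as a share of 1.5 rad, from -1 to 1. A call has exactly 8 rows; each row is the pose to reach, as a shift and turn from the pose commanded when the call began, along the tool's axes at that moment; what a row does not reach only later rows make up. A row lasts 1/12 s, in which the tool goes at most 41.7 mm and 7.16 degrees, less where a joint would pass 70% of its speed; a pose out of reach is approached as far as the arm can. A call with a number of a shift or a turn outside -1 to 1 is refused whole. A call with a gripper value outside its range is refused whole. The fingers move at their own pace and stop on an object; "squeeze" is the grip in N (left out, the last holds). Time passes only in rows, so rows that repeat a pose let the fingers close, or fill a call up. It gives the time, the measured TCP pose, the force, the opening and the grip force at its end, in the units of the state.
- r.get_state(): the state, without advancing time (a new reading comes with each control period).
- r.capture(name): name is "scene" or "top" or "wrist"; returns the picture (480x640x3 uint8, red, green, blue); there is no depth.
- r.camera_info(name): a dict with "fovy" (degrees; the focal length in pixels is half the picture's height over the tangent of half this angle, whatever the lens; pixels are square), "cx", "cy" (the principal point, pixels), "k1" (the pictures are not rectified: a ray, as slopes to the right and down, at radius r is drawn at 1 + k1 r^2 times it, then the intrinsics apply), "pose" (4x4, takes a point from camera to world coordinates). Camera axes: x right, y down, z forward; pixel columns grow to the right and rows downward; lengths in m; the calibration is good to about 2 mm. A picture is of the moment at which its call begins: read the wrist's pose just before it. camera_info takes no time and is no camera call; for the wrist camera it gives the pose at the moment of the call.
- r.close_job(): hands the job in; it is judged then, once.
The state is a dict: "time_s": time; "joints": joint angles; "qd": joint speeds; "joint_torque": joint torques, N m; "tcp_pos": TCP position; "eef_rot": TCP orientation; "contact_force": force on the tool from outside, world axes, zero at the start; "moment": the same for the moment, N m; "gripper_width": finger opening in m; "gripper_force": force on a finger pad.
Only numpy, scipy, OpenCV 4.12 (cv2) and the standard library are available. Lean on these libraries where they do the work, as an engineer would, in place of code of your own. Each camera call takes 0.05 s, during which the arm holds its last target. There are 200 camera calls.

## Working session

There is one attempt and no reset: what is moved stays moved. The work goes in short steps, Python scripts to look and compute and a tool call to move; the robot and the scene stay as the last step left them, time stands still between calls to the robot, and variables do not carry over. Pictures are saved under pics/ and viewed, at most 10 in all, crops included, and the job is handed in when it is done.

Besides the shell and the picture viewer there is one more tool, called after "Emit:" as name([rows], argument=value, ...), one row to a line, values as JSON. play_rows: Moves the arm, as the interface text tells. Its arguments: {"type":"object","properties":{"rows":{"type":"array","items":{"type":"array","items":{"type":"array","items":{"type":"number"}}}},"squeeze":{"type":"number"}},"required":["rows"]}

```bash
mkdir -p pics; ls; python3 - <<'E'
from plant import r
import cv2,numpy as np
for n in ("scene","top"):
    im=r.capture(n); cv2.imwrite(f"pics/{n}0.png",im[:,:,::-1]); 
    i=r.camera_info(n); print(n,i["fovy"],i["cx"],i["cy"],i["k1"]); print(np.round(i["pose"],4).tolist())
s=r.get_state(); print(s)
E
```

```text
pics
scene 47.267831213620696 325.8641445061269 241.59549323959186 0.049370070494407475
[[-0.8535, -0.2755, 0.4423, -0.1325], [-0.5209, 0.4728, -0.7107, 0.8706], [-0.0134, -0.837, -0.5471, 0.7882], [0.0, 0.0, 0.0, 1.0]]
top 56.015764555960814 317.9247101526063 239.35735985099623 0.03534819748931258
[[0.0059, -0.9957, 0.0929, 0.3193], [-1.0, -0.0055, 0.0037, -0.0532], [-0.0031, -0.0929, -0.9957, 1.2521], [0.0, 0.0, 0.0, 1.0]]
{'time_s': 0.1, 'joints': array([-5.47122214e+01,  2.05887622e+01,  6.38634576e-01, -1.78408159e-02,
       -7.01367489e+01, -1.65074160e+01]), 'qd': array([-0.007667  , -0.08798656,  0.10811725,  0.12388525,  0.06424488,
       -0.0189854 ]), 'joint_torque': array([-5.59265245e-04, -5.84160304e+01,  2.93756837e+01,  7.01569989e+00,
        1.01481011e-02, -5.17498586e-05]), 'tcp_pos': array([ 0.21714447, -0.63864692,  0.22569695]), 'eef_rot': array([ 1.79911938e+02, -8.60629509e-03, -1.61225705e+02]), 'contact_force': array([ 0.36178172,  0.01239279, -0.3166767 ]), 'moment': array([ 0.02863475, -0.02004251,  0.0410638 ]), 'gripper_force': 0.0, 'gripper_width': 0.08768049479835913}
```

View pics/scene0.png

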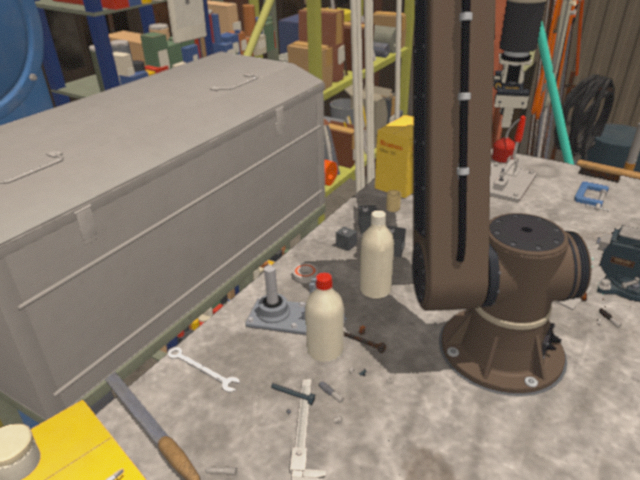

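View pics/top0.png

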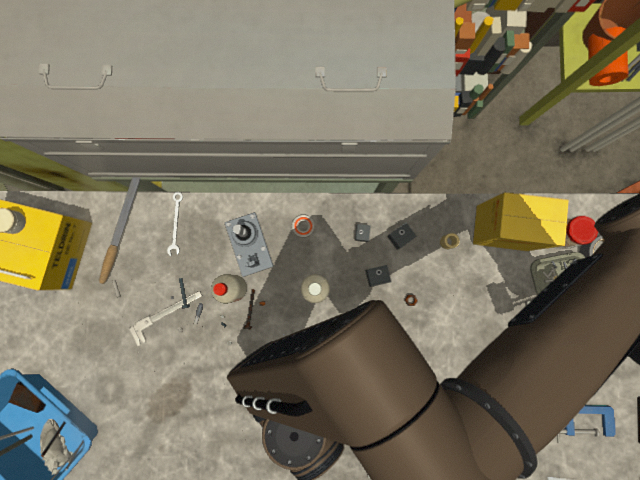

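```bash
cat > h.py <<'E'
from plant import r
import numpy as np,cv2
def K(i):
    f=240/np.tan(np.radians(i["fovy"]/2)); return f
def proj(i,P):
    P=np.atleast_2d(P); T=np.linalg.inv(np.array(i["pose"])); q=P@T[:3,:3].T+T[:3,3]
    s=q[:,:2]/q[:,2:]; s=s*(1+i["k1"]*(s**2).sum(1,keepdims=True))
    return s*K(i)+[i["cx"],i["cy"]]
def ray(i,uv):
    d=(np.array(uv,float)-[i["cx"],i["cy"]])/K(i); s=d.copy()
    for _ in range(30): s=d/(1+i["k1"]*(s@s))
    p=np.array(i["pose"]); return p[:3,3],p[:3,:3]@np.r_[s,1]
def onz(i,uv,z):
    o,d=ray(i,uv); return o+d*(z-o[2])/d[2]
def tri(obs):
    A=np.zeros((3,3));b=np.zeros(3)
    for i,uv in obs:
        o,d=ray(i,uv); d=d/np.linalg.norm(d); M=np.eye(3)-np.outer(d,d); A+=M;b+=M@o
    return np.linalg.solve(A,b)
def crop(im,x,y,w,h,k,name):
    cv2.imwrite("pics/"+name,cv2.resize(im[y:y+h,x:x+w,::-1],None,fx=k,fy=k,interpolation=cv2.INTER_CUBIC))
E
python3 - <<'E'
from h import *
i=r.camera_info("top")
for n,uv in dict(a=(361,232),b=(402,236),c=(377,275),shaft=(242,231),ring=(303,225),bush=(451,240),sp=(175,225)).items():
    print(n,onz(i,uv,0.03).round(3))
im=cv2.imread("pics/top0.png")[:,:,::-1]
a=im[195:295,215:295]; b=im[210:295,335:425]
A=cv2.resize(a,(400,500),interpolation=cv2.INTER_CUBIC);B=cv2.resize(b,None,fx=4.4,fy=500/85,interpolation=cv2.INTER_CUBIC)
cv2.imwrite("pics/c1.png",np.hstack([A,B])[:,:,::-1]); 
E
```

```text
a [ 0.454 -0.166  0.03 ]
b [ 0.444 -0.277  0.03 ]
c [ 0.338 -0.209  0.03 ]
shaft [0.455 0.158 0.03 ]
ring [ 0.472 -0.008  0.03 ]
bush [ 0.434 -0.409  0.03 ]
sp [0.47 0.34 0.03]
```

View pics/c1.png

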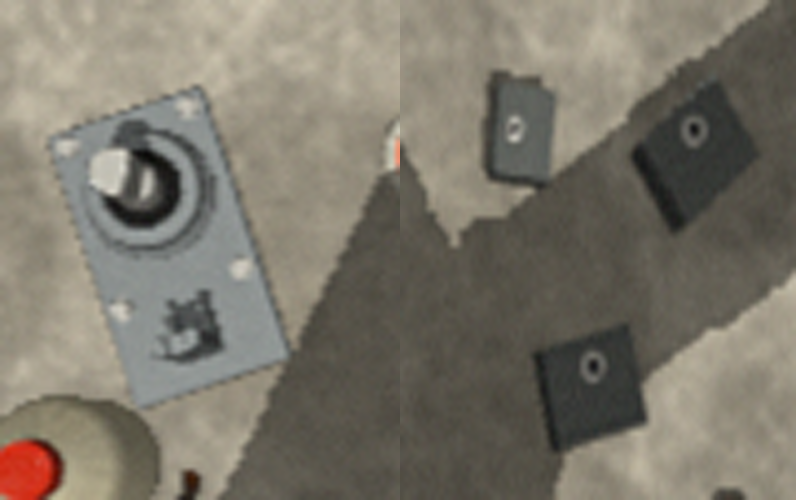

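The crop shows the smallest collar at top-image pixel (361,232), with its screw up at (360.9,231.8). The shaft end is at (236.6,229.4) and the key rest at about (254,262). The scene view shows the shaft end at (271,268).

```bash
cat >> h.py <<'E'
from scipy.spatial.transform import Rotation as Ro
def to(p,yaw):
    s=r.get_state(); R=Ro.from_euler('xyz',s["eef_rot"],degrees=True).as_matrix()
    d=R.T@(np.array(p)-s["tcp_pos"]); a=-(yaw-s["eef_rot"][2]); a=(a+180)%360-180
    print("shares",(d/0.5).round(4),"turn",round(np.radians(a)/1.5,4),"tcp",s["tcp_pos"].round(4),"rot",s["eef_rot"].round(2),"j",s["joints"].round(1),"t",s["time_s"])
E
python3 - <<'E'
from h import *
t=r.camera_info("top");s=r.camera_info("scene")
print(tri([(t,(236.6,229.4)),(s,(271,268))]))
print(onz(t,(236.6,229.4),.13), "key", onz(t,(254,262),.11))
# footplate corners, z=.012
for u,v in ((51,138),(203,86),(289,356),(143,407)): print(onz(t,(215+u/5,195+v/5),.012).round(4))
w=r.camera_info("wrist"); st=r.get_state(); R=Ro.from_euler('xyz',st["eef_rot"],degrees=True).as_matrix()
p=np.array(w["pose"]); print("cam in tool",(R.T@(p[:3,3]-st["tcp_pos"])).round(4),(R.T@p[:3,:3]).round(3).tolist(),w["fovy"])
to((.45,-.166,.2),-90); to((.45,-.166,.2),90)
E
```

```text
[0.44760579 0.154526   0.12812203]
[0.44792333 0.15451216 0.13      ] key [0.36748894 0.11237776 0.11      ]
[0.4802 0.2083 0.012 ]
[0.5098 0.1248 0.012 ]
[0.3604 0.0748 0.012 ]
[0.3321 0.1542 0.012 ]
cam in tool [ 0.0791  0.0009 -0.1598] [[-0.0, -0.956, -0.293], [1.0, 0.0, -0.001], [0.001, -0.293, 0.956]] 67.4855612490797
shares [-0.7452  0.745   0.0524] turn -0.8287 tcp [ 0.2171 -0.6386  0.2257] rot [ 1.7991e+02 -1.0000e-02 -1.6123e+02] j [-54.7  20.6   0.6  -0.  -70.1 -16.5] t 0.1
shares [-0.7452  0.745   0.0524] turn 1.2656 tcp [ 0.2171 -0.6386  0.2257] rot [ 1.7991e+02 -1.0000e-02 -1.6123e+02] j [-54.7  20.6   0.6  -0.  -70.1 -16.5] t 0.1
```

Emit:
play_rows([
  [[0, -0.745, 0.745, 0.05, -0.829], [0, -0.745, 0.745, 0.05, -0.829], [0, -0.745, 0.745, 0.05, -0.829], [0, -0.745, 0.745, 0.05, -0.829], [0, -0.745, 0.745, 0.05, -0.829], [0, -0.745, 0.745, 0.05, -0.829], [0, -0.745, 0.745, 0.05, -0.829], [0, -0.745, 0.745, 0.05, -0.829]],
])

```text
time_s: 0.77
tcp_pos: [0.3646, -0.3384, 0.2106]
eef_rot: [180.0, 0.0, -103.6]
contact_force: [2.1, 0.7, -0.3]
gripper_width: 0.0874
gripper_force: 0.0
```

```bash
python3 - <<'E'
from h import *
to((.45,-.145,.2),-90)
E
```

```text
shares [-0.4161 -0.0752  0.0212] turn -0.1581 tcp [ 0.3646 -0.3384  0.2106] rot [ 1.8000e+02  1.0000e-02 -1.0359e+02] j [-20.2   4.4 -22.6  -0.  -63.1   6.6] t 0.7667
```

Emit:
play_rows([
  [[0, -0.416, -0.075, 0.021, -0.158], [0, -0.416, -0.075, 0.021, -0.158], [0, -0.416, -0.075, 0.021, -0.158], [0, -0.416, -0.075, 0.021, -0.158], [0, -0.416, -0.075, 0.021, -0.158], [0, -0.416, -0.075, 0.021, -0.158], [0, -0.416, -0.075, 0.021, -0.158], [0, -0.416, -0.075, 0.021, -0.158]],
])

```text
time_s: 1.43
tcp_pos: [0.4506, -0.1472, 0.2]
eef_rot: [180.0, -0.0, -90.3]
contact_force: [-0.5, -0.9, 0.2]
gripper_width: 0.0876
gripper_force: 0.0
```

```bash
python3 - <<'E'
from h import *
import pickle
w=r.camera_info("wrist"); im=r.capture("wrist"); pickle.dump(w,open("w1.pkl","wb"))
cv2.imwrite("pics/w1.png",im[:,:,::-1]); print(proj(w,[(.454,-.166,.042)]),r.get_state()["tcp_pos"])
E
```

```text
[[321.26628418 201.54817147]] [ 0.45039067 -0.14783197  0.20006866]
```

View pics/w1.png

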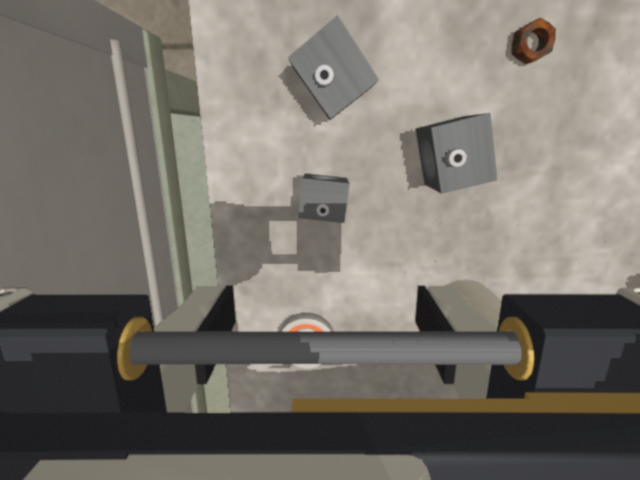

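The collar's upper face is at about (298,181), (349,185), (344,222), (295,217), with the screw at (322,210), so its top end points to +y as expected. I'll enlarge it.

```bash
python3 - <<'E'
from h import *
im=cv2.imread("pics/w1.png")[:,:,::-1]; crop(im,285,165,75,65,8,"w1c.png")
E
```

```text
(no output)
```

View pics/w1c.png

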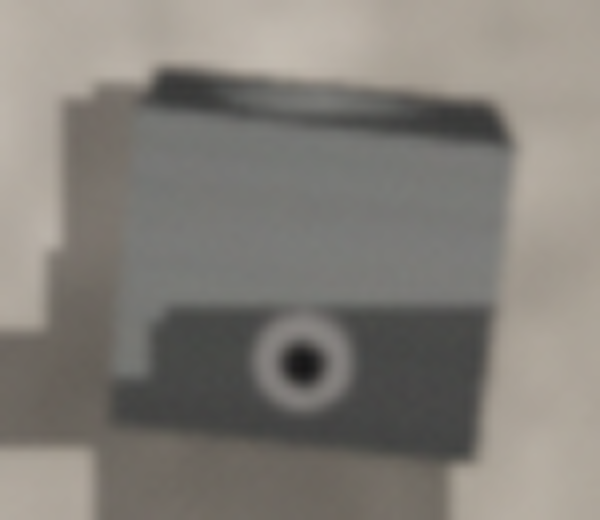

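```bash
python3 - <<'E'
from h import *
import pickle
w=pickle.load(open("w1.pkl","rb")); t=r.camera_info("top")
g=lambda u,v:(285+u/8-.4,165+v/8-.4)
print("screw",tri([(w,g(302,363)),(t,(360.9,231.5))]),onz(w,g(302,363),.049))
c=[onz(w,g(*p),.042)[:2] for p in((138,105),(513,147),(474,460),(112,425))]
print(np.round(c,4)); c=np.array(c)
z=(c[2]+c[3]-c[0]-c[1])/2; y=(c[0]+c[3]-c[1]-c[2])/2
print("len z",np.linalg.norm(z),np.degrees(np.arctan2(z[1],z[0])),"len y",np.linalg.norm(y),np.degrees(np.arctan2(y[1],y[0])),"cen",c.mean(0))
print("bottom edge at bench",onz(w,g(160,70),0),onz(w,g(492,103),0))
E
```

```text
screw [ 0.45249487 -0.16255225  0.06115348] [ 0.4530316  -0.15980833  0.049     ]
[[ 0.4709 -0.1872]
 [ 0.4297 -0.1824]
 [ 0.4336 -0.147 ]
 [ 0.4747 -0.1513]]
len z 0.03589126170896667 83.83891713282517 len y 0.04137262188117417 -6.286276524913117 cen [ 0.452201   -0.16697159]
bottom edge at bench [ 0.47070001 -0.18637134  0.        ] [ 0.42958647 -0.18213177  0.        ]
```

```bash
python3 - <<'E'
from h import *
to((.4543,-.1476,.026),-96.2)
E
```

```text
shares [-0.0005 -0.008   0.3481] turn 0.0682 tcp [ 0.4504 -0.1478  0.2001] rot [179.96  -0.   -90.34] j [  5.7   2.5 -26.   -0.  -61.5  -6. ] t 1.4833
```

Emit:
play_rows([
  [[0, -0.0005, -0.008, 0.08, 0.068], [0, -0.0005, -0.008, 0.16, 0.068], [0, -0.0005, -0.008, 0.23, 0.068], [0, -0.0005, -0.008, 0.29, 0.068], [0, -0.0005, -0.008, 0.33, 0.068], [0, -0.0005, -0.008, 0.348, 0.068], [0, -0.0005, -0.008, 0.348, 0.068], [0.3, -0.0005, -0.008, 0.348, 0.068]],
], squeeze=4)

```text
time_s: 2.15
tcp_pos: [0.4549, -0.1482, 0.0267]
eef_rot: [180.0, -0.0, -96.3]
contact_force: [0.5, 0.4, -0.6]
gripper_width: 0.0848
gripper_force: 0.0
```

Emit:
play_rows([
  [[0.7, 0, 0, 0, 0], [0.7, 0, 0, 0, 0], [0.7, 0, 0, 0, 0], [0.7, 0, 0, 0, 0], [0.7, 0, 0, 0, 0], [0.7, 0, 0, 0, 0], [0.7, 0, 0, 0, 0], [0.7, 0, 0, 0, 0]],
])

```text
time_s: 2.82
tcp_pos: [0.4549, -0.1472, 0.0265]
eef_rot: [-180.0, -0.0, -96.2]
contact_force: [-0.6, 1.1, 3.8]
gripper_width: 0.0418
gripper_force: 4.0
```

```bash
python3 - <<'E'
from h import *
to((.4543,-.1476,.026),-96.2)
s=r.get_state(); print(s["gripper_width"],s["gripper_force"],s["contact_force"])
for f in range(10,91,10):
    c,q=np.cos(np.radians(f)),np.sin(np.radians(f)); print(f,"tool x share",round((32-(32*c-34*q))/500,4),"tool z",round((34-(32*q+34*c))/500,4))
E
```

```text
shares [0.001  0.0011 0.001 ] turn 0.0003 tcp [ 0.4549 -0.1472  0.0265] rot [-179.99   -0.    -96.18] j [  5.7  15.7 -37.9   0.  -36.4 -11.9] t 2.8167
0.041842559055079276 4.006348438560963 [-0.62723568  1.06724941  3.81731453]
10 tool x share 0.0128 tool z -0.0101
20 tool x share 0.0271 tool z -0.0178
30 tool x share 0.0426 tool z -0.0229
40 tool x share 0.0587 tool z -0.0252
50 tool x share 0.075 tool z -0.0247
60 tool x share 0.0909 tool z -0.0214
70 tool x share 0.106 tool z -0.0154
80 tool x share 0.1199 tool z -0.0068
90 tool x share 0.132 tool z 0.004
```

Emit:
play_rows([
  [[0.7, 0.006, -0.0, -0.005, 0], [0.7, 0.0128, 0, -0.0101, 0], [0.7, 0.0198, 0, -0.0142, 0], [0.7, 0.0271, 0, -0.0178, 0], [0.7, 0.0348, 0, -0.0206, 0], [0.7, 0.0426, 0, -0.0229, 0], [0.7, 0.0506, 0, -0.0243, 0], [0.7, 0.0587, 0, -0.0252, 0]],
])

```text
time_s: 3.48
tcp_pos: [0.4516, -0.1769, 0.0389]
eef_rot: [-180.0, 0.0, -96.2]
contact_force: [0.3, -0.9, -2.2]
gripper_width: 0.0418
gripper_force: 4.0
```

```bash
python3 - <<'E'
from h import *
import pickle
s=r.get_state(); print(s["gripper_width"],s["gripper_force"],s["contact_force"])
w=r.camera_info("wrist"); im=r.capture("wrist"); pickle.dump(w,open("w2.pkl","wb"))
cv2.imwrite("pics/w2.png",im[:,:,::-1]); crop(im,220,130,200,180,3,"w2c.png")
E
```

```text
0.04179648266369015 3.999408222734928 [ 0.28089538 -0.91138743 -2.23676716]
```

View pics/w2c.png

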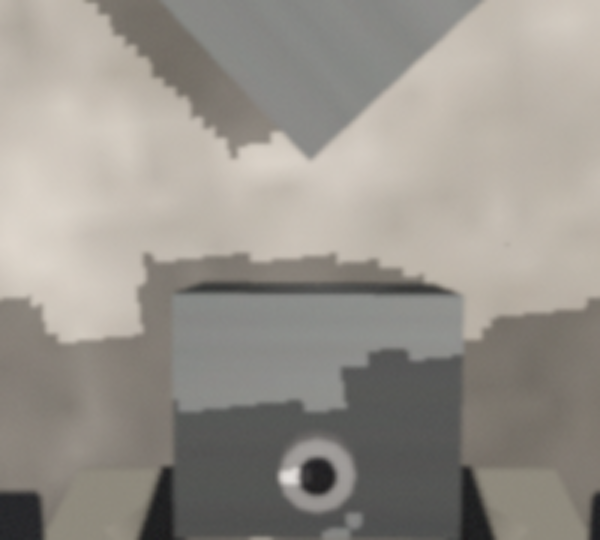

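```bash
cat >> h.py <<'E'
def pred(w,s,phi,g=(32,34),gp=(5.5,8)):
    # collar rotated phi about grip point; g: own(z, -x height above +x face) mm of grip point; gp: grip point in tool (x, height above TCP)
    R=Ro.from_euler('xyz',s["eef_rot"],degrees=True).as_matrix()
    x=R[:,0]; G=s["tcp_pos"]+x*gp[0]/1e3+np.array([0,0,gp[1]/1e3])
    c,q=np.cos(np.radians(phi)),np.sin(np.radians(phi))
    P=lambda a,b: G-x*((a-g[0])*c-(b-g[1])*q)/1e3+np.array([0,0,((a-g[0])*q+(b-g[1])*c)/1e3])
    return proj(w,[P(25,49),P(0,42),P(36,42),P(0,0)]).round(1).tolist()
E
python3 - <<'E'
from h import *
import pickle
w=pickle.load(open("w2.pkl","rb")); s=r.get_state()
for f in (0,5,10,15,20,30,40): print(f,pred(w,s,f))
E
```

```text
0 [[325.6, 296.3], [325.6, 234.1], [325.5, 311.9], [325.4, 212.4]]
5 [[325.6, 292.8], [325.6, 231.0], [325.6, 310.8], [325.4, 216.9]]
10 [[325.6, 289.3], [325.6, 228.5], [325.6, 309.6], [325.4, 221.9]]
15 [[325.6, 286.0], [325.6, 226.6], [325.6, 308.3], [325.4, 227.1]]
20 [[325.6, 282.7], [325.5, 225.4], [325.6, 306.8], [325.4, 232.6]]
30 [[325.6, 276.6], [325.5, 224.6], [325.6, 303.6], [325.4, 244.3]]
40 [[325.6, 271.3], [325.5, 226.0], [325.6, 300.2], [325.4, 256.9]]
```

Emit:
play_rows([
  [[0.7, 0, 0, 0, 0], [0.7, 0, 0, -0.05, 0], [0.7, 0, 0, -0.05, 0], [0.7, 0, 0, -0.05, 0], [0.7, 0, 0, -0.02, 0], [0.7, 0, 0, -0.02, 0], [0.7, 0, 0, -0.07, 0], [0.7, 0, 0, -0.07, 0]],
], squeeze=3)

```text
time_s: 4.2
tcp_pos: [0.4529, -0.1767, 0.0761]
eef_rot: [-179.9, -0.0, -96.1]
contact_force: [1.8, 0.3, -2.1]
gripper_width: 0.0415
gripper_force: 3.0
```

```bash
cat >> h.py <<'E'
def screw():
    w=r.camera_info("wrist"); s=r.get_state(); im=r.capture("wrist")
    t=cv2.imread("pics/w2.png")[272:305,309:342]
    sub=im[150:340,260:400,::-1]; m=cv2.matchTemplate(np.ascontiguousarray(sub),t,cv2.TM_CCOEFF_NORMED)
    _,v,_,l=cv2.minMaxLoc(m); print("screw at",l[0]+260+16,l[1]+150+16.5,"score",round(v,2),"F",s["contact_force"].round(1),"w",s["gripper_width"],"tcp",s["tcp_pos"].round(4))
    return w,s,im
E
python3 - <<'E'
from h import *
w,s,im=screw(); cv2.imwrite("pics/w3.png",im[:,:,::-1])
for f in (10,20,30,40,60,80): print(f,pred(w,s,f))
E
```

```text
screw at 324 259.5 score 0.64 F [ 1.8  0.3 -2.1] w 0.04147772032296258 tcp [ 0.4529 -0.1767  0.0761]
10 [[325.5, 290.2], [325.5, 229.3], [325.5, 310.4], [325.5, 222.6]]
20 [[325.5, 283.5], [325.5, 226.2], [325.5, 307.6], [325.5, 233.3]]
30 [[325.5, 277.4], [325.5, 225.4], [325.5, 304.4], [325.5, 245.0]]
40 [[325.5, 272.1], [325.5, 226.8], [325.5, 301.0], [325.5, 257.6]]
60 [[325.5, 264.4], [325.5, 235.0], [325.5, 293.9], [325.5, 284.2]]
80 [[325.5, 261.0], [325.5, 248.8], [325.5, 287.1], [325.5, 312.1]]
```

```bash
python3 - <<'E'
from h import *
crop(cv2.imread("pics/w3.png")[:,:,::-1],220,170,200,180,3,"w3c.png")
E
```

```text
(no output)
```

View pics/w3c.png

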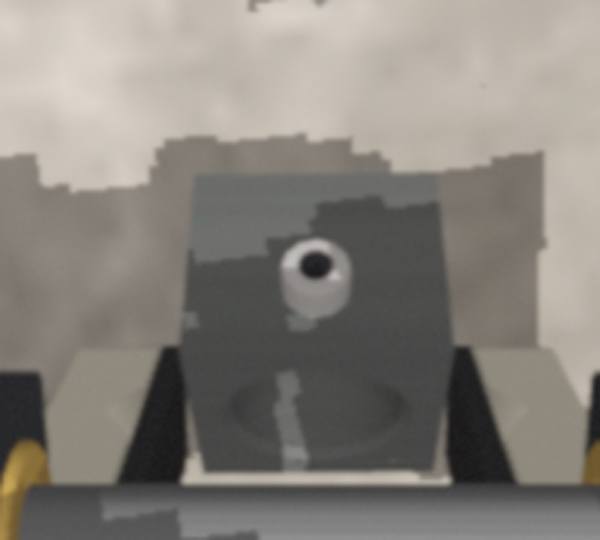

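Emit:
play_rows([
  [[0.7, 0, 0, 0.03, 0], [0.7, 0, 0, 0.06, 0], [0.7, 0, 0, 0.076, 0], [0.7, 0.006, 0, 0.078, 0], [0.7, 0.016, 0, 0.083, 0], [0.7, 0.028, 0, 0.09, 0], [0.7, 0.04, 0, 0.097, 0], [0.7, 0.048, 0, 0.102, 0]],
])

```text
time_s: 4.92
tcp_pos: [0.449, -0.2009, 0.0228]
eef_rot: [-180.0, 0.0, -96.2]
contact_force: [-0.4, 3.7, 3.4]
gripper_width: 0.0424
gripper_force: 3.0
```

```bash
python3 - <<'E'
from h import *
w,s,im=screw(); cv2.imwrite("pics/w4.png",im[:,:,::-1])
for f in (70,80,90): print(f,pred(w,s,f))
E
```

```text
screw at 322 307.5 score 0.47 F [-0.4  3.7  3.4] w 0.04242713634323934 tcp [ 0.449  -0.2009  0.0228]
70 [[325.4, 262.2], [325.4, 241.3], [325.5, 290.4], [325.3, 298.0]]
80 [[325.4, 261.0], [325.4, 248.8], [325.5, 287.2], [325.4, 312.0]]
90 [[325.4, 261.0], [325.4, 257.3], [325.5, 284.3], [325.4, 326.0]]
```

Now open, and rise 120 mm while backing off for a look.

Emit:
play_rows([
  [[0.6, 0, 0, 0, 0], [0.5, 0, 0, 0, 0], [0.3, 0, 0, 0, 0], [0, 0, 0, 0, 0], [0, 0, 0, 0, 0], [0, 0, 0, -0.08, 0], [0, 0, 0, -0.16, 0], [0, 0, 0, -0.24, 0]],
])

```text
time_s: 5.63
tcp_pos: [0.4483, -0.2002, 0.144]
eef_rot: [179.9, -0.0, -96.2]
contact_force: [0.6, -0.1, 0.2]
gripper_width: 0.0782
gripper_force: 0.0
```

```bash
python3 - <<'E'
from h import *
import pickle
w=r.camera_info("wrist"); print(r.get_state()["tcp_pos"]); im=r.capture("wrist"); pickle.dump(w,open("w5.pkl","wb"))
p=proj(w,[(.4495,-.19,.036)])[0]; print(p)
cv2.imwrite("pics/w5.png",im[:,:,::-1]); x,y=max(0,int(p[0])-50),max(0,int(p[1])-50); print(x,y)
crop(im,x,y,100,100,6,"w5c.png")
E
```

```text
[ 0.44834162 -0.20016668  0.14402587]
[324.85047512 250.01838145]
274 200
```

View pics/w5c.png

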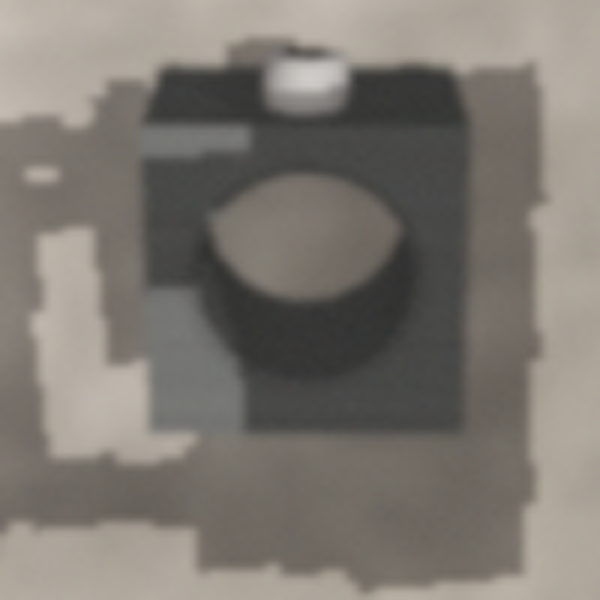

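The collar stands upright. Its top face corners are at crop (140,122), (467,122), (462,432), (150,432), and the screw is on the −y side near the top.

```bash
python3 - <<'E'
from h import *
import pickle
w=pickle.load(open("w5.pkl","rb"))
g=lambda u,v:(274+u/6-.4,200+v/6-.4)
c=np.array([onz(w,g(*p),.036)[:2] for p in((140,122),(467,122),(462,432),(150,432))]); print(c.round(4),c.mean(0))
y=(c[0]+c[3]-c[1]-c[2])/2; x=(c[2]+c[3]-c[0]-c[1])/2
print("y",np.linalg.norm(y),np.degrees(np.arctan2(y[1],y[0])),"x",np.linalg.norm(x),np.degrees(np.arctan2(x[1],x[0])))
to((.448,.10,.25),-90)
to((.448,.05,.25),-160)
E
```

```text
[[ 0.4681 -0.2164]
 [ 0.4267 -0.2119]
 [ 0.431  -0.1697]
 [ 0.4723 -0.1742]] [ 0.44952251 -0.19305581]
y 0.041653503354519644 -6.218922571567909 x 0.042438445131739576 84.23661902097636
shares [-0.5978  0.0714 -0.1969] turn -0.0705 tcp [ 0.4529 -0.2013  0.1525] rot [-1.7942e+02 -1.1000e-01 -9.6060e+01] j [ -1.1   6.9 -28.1   0.2 -54.4  -5.1] t 5.6833
shares [-0.4984  0.0609 -0.1966] turn 0.744 tcp [ 0.4529 -0.2013  0.1525] rot [-1.7942e+02 -1.1000e-01 -9.6060e+01] j [ -1.1   6.9 -28.1   0.2 -54.4  -5.1] t 5.6833
```

Emit:
play_rows([
  [[0, -0.06, 0.01, -0.15, -0.07], [0, -0.14, 0.02, -0.2, -0.07], [0, -0.22, 0.03, -0.2, -0.07], [0, -0.3, 0.04, -0.2, -0.07], [0, -0.38, 0.05, -0.2, -0.07], [0, -0.46, 0.06, -0.2, -0.07], [0, -0.54, 0.065, -0.2, -0.07], [0, -0.62, 0.07, -0.2, -0.07]],
])

```text
time_s: 6.35
tcp_pos: [0.4462, 0.0906, 0.2435]
eef_rot: [-179.9, 0.1, -90.1]
contact_force: [0.9, -0.2, 0.3]
gripper_width: 0.0876
gripper_force: 0.0
```

Emit:
play_rows([
  [[0, 0, 0, 0, 0], [0, 0, 0, 0, 0], [0, 0, 0, 0, 0], [0, 0, 0, 0, 0], [0, 0, 0, 0, 0], [0, 0, 0, 0, 0], [0, 0, 0, 0, 0], [0, 0, 0, 0, 0]],
])

```text
time_s: 7.02
tcp_pos: [0.447, 0.0879, 0.2428]
eef_rot: [-180.0, 0.0, -90.2]
contact_force: [-0.5, -0.3, -0.0]
gripper_width: 0.0878
gripper_force: 0.0
```

```bash
python3 - <<'E'
from h import *
import pickle
w=r.camera_info("wrist"); print(r.get_state()["tcp_pos"]); im=r.capture("wrist"); pickle.dump(w,open("w6.pkl","wb"))
for q in ((.4478,.153,.13),(.4478,.153,.045),(.363,.123,.11)): print(proj(w,[q])[0])
cv2.imwrite("pics/w6.png",im[:,:,::-1]); p=proj(w,[(.4478,.153,.13)])[0]; x,y=max(0,int(p[0])-70),max(0,int(p[1])-60); print(x,y)
crop(im,x,y,150,110,5,"w6c.png")
E
```

```text
[0.44695507 0.08786415 0.24280314]
[324.65966281 310.0861542 ]
[324.70476232 272.28231181]
[421.90701076 267.76657679]
254 250
```

View pics/w6c.png

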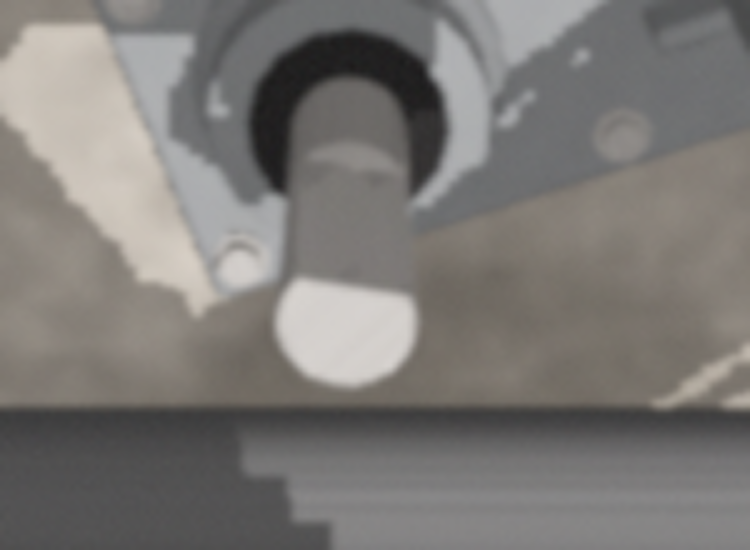

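```bash
python3 - <<'E'
from h import *
import pickle
from scipy.optimize import least_squares
w=pickle.load(open("w6.pkl","rb"))
g=lambda u,v:(254+u/5-.4,250+v/5-.4)
P=np.array([onz(w,g(*p),.13)[:2] for p in((275,328),(418,328),(348,386),(300,368),(397,366),(281,300))])
f=least_squares(lambda c:np.linalg.norm(P-c,axis=1)-.012,P.mean(0)); print("shaft",f.x,abs(f.fun).max())
a,b=[onz(w,g(*p),.13)[:2] for p in((300,278),(412,296))]
d=a-b; e=np.degrees(np.arctan2(d[1],d[0])); print("flat len",np.linalg.norm(d),"edge dir",e,"normal",e-90,"dist",np.dot((a+b)/2-f.x,[np.sin(np.radians(e)),-np.cos(np.radians(e))]))
q=[onz(w,g(*p),.012)[:2] for p in((420,233),(740,133))]; d=q[0]-q[1]; print("block yaw",np.degrees(np.arctan2(d[1],d[0])))
q2=[onz(w,g(*p),.012)[:2] for p in((95,0),(212,285))]; d2=q2[1]-q2[0]; print("far edge",np.degrees(np.arctan2(d2[1],d2[0]))-90)
yw=np.radians(19.3); n=np.array([-np.sin(yw),np.cos(yw)]); x=np.array([np.cos(yw),np.sin(yw)])
print("offset from axis: long edge",(np.mean(q,0)-f.x)@n,"far",(np.mean(q2,0)-f.x)@x)
E
```

```text
shaft [0.44922305 0.15672172] 0.00023318589538564964
flat len 0.019114322389068964 edge dir -10.355927809032199 normal -100.3559278090322 dist 0.0067717984932624455
block yaw 18.732435335812077
far edge 18.890221582217066
offset from axis: long edge 0.04385506453348072 far 0.04901169432950854
```

```bash
python3 - <<'E'
from h import *
to((.4490,.1563,.24),-10.4)
E
```

```text
shares [-0.1366 -0.0036  0.0056] turn -0.9289 tcp [0.4469 0.088  0.2428] rot [-180.      0.    -90.23] j [ 36.   -1.4 -24.1   0.  -67.2 -36.3] t 7.0667
```

Emit:
play_rows([
  [[0, -0.03, -0.001, 0, -0.929], [0, -0.06, -0.002, 0, -0.929], [0, -0.09, -0.003, 0, -0.929], [0, -0.12, -0.0036, 0, -0.929], [0, -0.1366, -0.0036, 0, -0.929], [0, -0.1366, -0.0036, 0, -0.929], [0, -0.1366, -0.0036, 0, -0.929], [0, -0.1366, -0.0036, 0, -0.929]],
])

```text
time_s: 7.73
tcp_pos: [0.4489, 0.1569, 0.2426]
eef_rot: [180.0, 0.0, -32.5]
contact_force: [0.4, 0.2, 0.2]
gripper_width: 0.0876
gripper_force: 0.0
```

Emit:
play_rows([
  [[0, 0, 0, 0, -0.26], [0, 0, 0, 0, -0.26], [0, 0, 0, 0, -0.26], [0, 0, 0, 0, -0.26], [0, 0, 0, 0, -0.26], [0, 0, 0, 0, -0.26], [0, 0, 0, 0, -0.26], [0, 0, 0, 0, -0.26]],
])

```text
time_s: 8.4
tcp_pos: [0.4489, 0.1568, 0.2427]
eef_rot: [180.0, 0.0, -10.6]
contact_force: [0.5, -0.6, -0.6]
gripper_width: 0.0879
gripper_force: 0.0
```

```bash
python3 - <<'E'
from h import *
to((.4490,.1563,.092),-10.4)
E
```

```text
shares [0.0004 0.0009 0.3015] turn -0.0028 tcp [0.4489 0.1568 0.2427] rot [180.     0.   -10.64] j [ 43.    0.7 -22.1  -0.  -67.2  36.3] t 8.4
```

Descend around the shaft and close gently on the flat.

Emit:
play_rows([
  [[0, 0.0004, 0.0009, 0.06, -0.003], [0, 0.0004, 0.0009, 0.13, -0.003], [0, 0.0004, 0.0009, 0.19, -0.003], [0, 0.0004, 0.0009, 0.24, -0.003], [0, 0.0004, 0.0009, 0.28, -0.003], [0, 0.0004, 0.0009, 0.3, -0.003], [0, 0.0004, 0.0009, 0.3, -0.003], [0.3, 0.0004, 0.0009, 0.3, -0.003]],
], squeeze=15)

```text
time_s: 9.07
tcp_pos: [0.449, 0.1562, 0.0926]
eef_rot: [179.9, 0.0, -10.3]
contact_force: [-1.0, 0.5, 0.2]
gripper_width: 0.0849
gripper_force: 0.0
```

Emit:
play_rows([
  [[1, 0, 0, 0, 0], [1, 0, 0, 0, 0], [1, 0, 0, 0, 0], [1, 0, 0, 0, 0], [1, 0, 0, 0, 0], [1, 0, 0, 0, 0], [1, 0, 0, 0, 0], [1, 0, 0, 0, 0]],
])

```text
time_s: 9.73
tcp_pos: [0.449, 0.1564, 0.0928]
eef_rot: [-180.0, -0.0, -10.3]
contact_force: [-0.0, -0.2, 0.6]
gripper_width: 0.0328
gripper_force: 0.0
```

```bash
python3 - <<'E'
from h import *
to((.4490,.1563,.092),-71.4); s=r.get_state(); print(s["gripper_width"],s["contact_force"],s["moment"])
E
```

```text
shares [-0.      0.0002  0.0016] turn 0.7112 tcp [0.449  0.1564 0.0928] rot [-179.99   -0.    -10.27] j [ 43.    9.6 -34.2  -0.  -46.2  36.7] t 9.7333
0.03280616909871019 [-0.00665187 -0.2061109   0.56134096] [-0.0617776   0.18240502  0.0037307 ]
```

Emit:
play_rows([
  [[1, 0, -0.005, 0.0016, 0], [1, 0, -0.005, 0.0016, 0], [1, 0, -0.005, 0.0016, 0], [1, 0, -0.005, 0.0016, 0], [1, 0, -0.005, 0.0016, 0], [1, 0, -0.005, 0.0016, 0], [1, 0, -0.005, 0.0016, 0], [1, 0, -0.005, 0.0016, 0]],
])

```text
time_s: 10.4
tcp_pos: [0.4493, 0.158, 0.0918]
eef_rot: [179.9, 0.0, -10.3]
contact_force: [2.4, -5.1, -0.7]
gripper_width: 0.0187
gripper_force: 15.0
```

```bash
python3 - <<'E'
from h import *
to((.4490,.1563,.092),-71.4); s=r.get_state(); print(s["gripper_width"],s["gripper_force"],s["contact_force"],s["moment"])
E
```

```text
shares [-0.      0.0034 -0.0003] turn 0.7113 tcp [0.4493 0.158  0.0918] rot [ 1.7991e+02  2.0000e-02 -1.0270e+01] j [ 43.2   9.8 -34.1   0.1 -46.1  36.5] t 10.4
0.018718739984186352 14.995908973305632 [ 2.43596711 -5.06674105 -0.68075026] [-1.71614468 -0.55938994  0.03088238]
```

Emit:
play_rows([
  [[1, 0.0005, 0.0, 0, 0.083], [1, 0.0012, 0.0002, 0, 0.167], [1, 0.0018, 0.0004, 0, 0.25], [1, 0.0024, 0.0006, 0, 0.333], [1, 0.003, 0.001, 0, 0.417], [1, 0.0035, 0.0014, 0, 0.5], [1, 0.0039, 0.0019, 0, 0.583], [1, 0.0042, 0.0023, 0, 0.66]],
], squeeze=25)

```text
time_s: 11.07
tcp_pos: [0.4513, 0.1568, 0.0918]
eef_rot: [180.0, -0.0, -67.3]
contact_force: [1.7, -4.2, 0.2]
gripper_width: 0.0187
gripper_force: 25.0
```

```bash
python3 - <<'E'
from h import *
to((.4490,.1563,.092),-71.1); s=r.get_state(); print(s["gripper_width"],s["gripper_force"],s["contact_force"],s["moment"])
E
```

```text
shares [-0.0009  0.0045 -0.0003] turn 0.0436 tcp [0.4513 0.1568 0.0918] rot [ 1.7996e+02 -4.0000e-02 -6.7350e+01] j [ 42.9   9.9 -34.    0.  -46.1 -20.2] t 11.0667
0.01874819832234478 24.9924571684096 [ 1.65125237 -4.16014856  0.22799662] [-1.26223411 -0.52352696  0.07361565]
```

Emit:
play_rows([
  [[1, 0.0008, 0, 0, 0.0436], [1, 0.0008, 0, 0, 0.0436], [1, 0.0008, 0, 0, 0.0436], [1, 0.0008, 0, 0, 0.0436], [1, 0.0008, 0, 0, 0.0436], [1, 0.0008, 0, 0, 0.0436], [1, 0.0008, 0, 0, 0.0436], [1, 0.0008, 0, 0, 0.0436]],
])

```text
time_s: 11.73
tcp_pos: [0.4513, 0.1567, 0.0918]
eef_rot: [180.0, -0.0, -70.7]
contact_force: [1.6, -4.6, -1.0]
gripper_width: 0.0185
gripper_force: 25.0
```

```bash
python3 - <<'E'
from h import *
to((.4490,.1563,.092),-71.1); s=r.get_state(); print(s["gripper_width"],s["gripper_force"],s["contact_force"],s["moment"])
R=Ro.from_euler('xyz',s["eef_rot"],degrees=True).as_matrix(); print("axis",s["tcp_pos"]+.0025*R[:,1])
E
```

```text
shares [-0.0009  0.0046 -0.0003] turn 0.0045 tcp [0.4513 0.1567 0.0918] rot [ 1.7997e+02 -2.0000e-02 -7.0710e+01] j [ 42.8   9.9 -34.    0.  -46.1 -23.5] t 11.7333
0.018520923520131422 24.99348562967498 [ 1.58588637 -4.61574938 -1.02301479] [-1.72873046 -0.53222269 -0.03709052]
axis [0.44897476 0.15583661 0.09184226]
```

Emit:
play_rows([
  [[1, 0, 0, 0, 0.005], [1, 0, 0, 0, 0.005], [0.5, 0, 0, 0, 0.005], [0, 0, 0, 0, 0.005], [0, 0, 0, 0, 0.005], [0, 0, 0, 0, 0.005], [0, 0, 0, 0, 0.005], [0, 0, 0, 0, 0.005]],
], squeeze=10)

```text
time_s: 12.4
tcp_pos: [0.4515, 0.1571, 0.092]
eef_rot: [-180.0, 0.0, -71.2]
contact_force: [-0.6, -0.3, -0.2]
gripper_width: 0.0534
gripper_force: 0.0
```

Emit:
play_rows([
  [[0, 0, 0, 0, 0], [0, 0, 0, -0.06, 0], [0, 0, 0, -0.12, 0], [0, 0, 0, -0.18, 0], [0, 0, 0, -0.24, 0], [0, 0, 0, -0.3, 0], [0, 0, 0, -0.3, 0], [0, 0, 0, -0.3, 0]],
])

```text
time_s: 13.07
tcp_pos: [0.4522, 0.1576, 0.2437]
eef_rot: [-179.8, 0.1, -71.2]
contact_force: [-0.2, -1.1, -1.3]
gripper_width: 0.0872
gripper_force: 0.0
```

```bash
python3 - <<'E'
from h import *
to((.4495,-.1931,.24),-95.8); to((.447,.088,.243),-90.2); to((.447,.12,.243),-161)
E
```

```text
shares [0.6621 0.2315 0.0055] turn 0.2866 tcp [0.4522 0.1576 0.2437] rot [-1.7978e+02  9.0000e-02 -7.1170e+01] j [ 42.8   0.9 -21.8   0.  -67.1 -24. ] t 13.0667
shares [0.1283 0.0547 0.001 ] turn 0.2214 tcp [0.4522 0.1576 0.2437] rot [-1.7978e+02  9.0000e-02 -7.1170e+01] j [ 42.8   0.9 -21.8   0.  -67.1 -24. ] t 13.0667
shares [0.0678 0.0341 0.0012] turn 1.0452 tcp [0.4522 0.1576 0.2437] rot [-1.7978e+02  9.0000e-02 -7.1170e+01] j [ 42.8   0.9 -21.8   0.  -67.1 -24. ] t 13.0667
```

Emit:
play_rows([
  [[0, 0.05, 0.02, 0, 0.221], [0, 0.1, 0.04, 0, 0.221], [0, 0.128, 0.0547, 0, 0.221], [0, 0.128, 0.0547, 0, 0.221], [0, 0.128, 0.0547, 0, 0.221], [0, 0.128, 0.0547, 0, 0.221], [0, 0.128, 0.0547, 0, 0.221], [0, 0.128, 0.0547, 0, 0.221]],
])

```text
time_s: 13.73
tcp_pos: [0.4462, 0.088, 0.2416]
eef_rot: [180.0, -0.0, -90.1]
contact_force: [0.4, 0.3, -0.3]
gripper_width: 0.0875
gripper_force: 0.0
```

```bash
python3 - <<'E'
from h import *
import pickle
w=r.camera_info("wrist"); im=r.capture("wrist"); cv2.imwrite("pics/w7.png",im[:,:,::-1])
def ana(im,w):
    p=proj(w,[(.449,.156,.13)])[0]; g=im.mean(2).astype(np.uint8)
    x0,y0=int(p[0])-30,int(p[1])-25; s=cv2.resize(g[y0:y0+50,x0:x0+60],None,fx=6,fy=6,interpolation=cv2.INTER_CUBIC)
    m=(s>175).astype(np.uint8); c,_=cv2.findContours(m,cv2.RETR_EXTERNAL,cv2.CHAIN_APPROX_NONE)
    c=max(c,key=cv2.contourArea)[:,0,:]; W=np.array([onz(w,(x0+u/6-.4,y0+v/6-.4),.13)[:2] for u,v in c])
    A=np.array([.449,.156]); 
    for _ in range(20):
        d=np.linalg.norm(W-A,axis=1); o=W[d>np.percentile(d,35)]
        M=np.c_[2*o,np.ones(len(o))]; s_=np.linalg.lstsq(M,(o**2).sum(1),rcond=None)[0]; A=s_[:2]
    R=np.sqrt(s_[2]+A@A); d=W-A; h=cv2.convexHull((W*1e6).astype(np.int32))
    print("axis",A,"rad",R,"area",cv2.contourArea(((W-A)*1e6).astype(np.int32))*1e-6)
    ang=np.radians(np.arange(0,360,1)); sup=np.array([(d@[np.cos(a),np.sin(a)]).max() for a in ang]); k=sup.argmin(); print("flat normal",k,"support",sup[k], sup[(k+180)%360])
    k0=np.radians(k); q=d[(d@[np.cos(k0),np.sin(k0)]>sup[k]-.0012)]; v=cv2.fitLine(q.astype(np.float32),cv2.DIST_HUBER,0,1e-4,1e-4).ravel(); print("line normal",np.degrees(np.arctan2(v[1],v[0]))%180)
ana(cv2.imread("pics/w6.png")[:,:,::-1],pickle.load(open("w6.pkl","rb"))); ana(im,w)
to((.4495,-.1931,.24),-95.8)
E
```

```text
axis [0.44932673 0.15684376] rad 0.011465270539521791 area 348.08950999999996
flat normal 260 support 0.006766201099577119 0.011423707151143304
line normal 169.6654
axis [0.44942906 0.1569431 ] rad 0.011408675975704018 area 346.272907
flat normal 199 support 0.006855811217805874 0.011388586125819257
line normal 108.56825
shares [ 0.5623 -0.0075  0.0035] turn 0.0664 tcp [0.4462 0.088  0.2417] rot [ 1.7997e+02 -1.0000e-02 -9.0100e+01] j [ 36.1  -1.4 -24.3  -0.  -67.1 -36.2] t 13.7833
```

Emit:
play_rows([
  [[0, 0.08, -0.001, 0, 0.066], [0, 0.16, -0.002, 0, 0.066], [0, 0.24, -0.003, 0, 0.066], [0, 0.32, -0.004, 0, 0.066], [0, 0.4, -0.005, 0, 0.066], [0, 0.47, -0.006, 0, 0.066], [0, 0.53, -0.007, 0, 0.066], [0, 0.5623, -0.0075, 0, 0.066]],
])

```text
time_s: 14.45
tcp_pos: [0.4491, -0.196, 0.2417]
eef_rot: [180.0, -0.0, -95.9]
contact_force: [0.3, 1.2, 0.5]
gripper_width: 0.0873
gripper_force: 0.0
```

Emit:
play_rows([
  [[0, 0, 0, 0, 0], [0, 0, 0, 0, 0], [0, 0, 0, 0, 0], [0, 0, 0, 0, 0], [0, 0, 0, 0, 0], [0, 0, 0, 0, 0], [0, 0, 0, 0, 0], [0, 0, 0, 0, 0]],
])

```text
time_s: 15.12
tcp_pos: [0.4493, -0.1932, 0.2421]
eef_rot: [-180.0, 0.0, -95.8]
contact_force: [0.2, -0.3, 0.7]
gripper_width: 0.0877
gripper_force: 0.0
```

```bash
python3 - <<'E'
from h import *
to((.4495,-.1931,.010),-95.8)
E
```

```text
shares [-2.000e-04 -4.000e-04  4.641e-01] turn 0.0001 tcp [ 0.4493 -0.1932  0.2421] rot [-179.99    0.    -95.79] j [ -0.2   2.1 -20.7  -0.  -67.2  -5.6] t 15.1167
```

Emit:
play_rows([
  [[0, 0, 0, 0.07, 0], [0, 0, 0, 0.15, 0], [0, 0, 0, 0.23, 0], [0, 0, 0, 0.3, 0], [0, 0, 0, 0.37, 0], [0, 0, 0, 0.42, 0], [0, 0, 0, 0.45, 0], [0, 0, 0, 0.464, 0]],
])

```text
time_s: 15.78
tcp_pos: [0.4477, -0.1934, 0.0076]
eef_rot: [179.8, -0.0, -95.8]
contact_force: [-0.1, 0.9, -0.1]
gripper_width: 0.0876
gripper_force: 0.0
```

Emit:
play_rows([
  [[0.3, 0, 0, 0, 0], [0.8, 0, 0, 0, 0], [0.8, 0, 0, 0, 0], [0.8, 0, 0, 0, 0], [0.8, 0, 0, 0, 0], [0.8, 0, 0, 0, 0], [0.8, 0, 0, 0, 0], [0.8, 0, 0, 0, 0]],
], squeeze=8)

```text
time_s: 16.45
tcp_pos: [0.4493, -0.1936, 0.0103]
eef_rot: [-180.0, 0.0, -95.8]
contact_force: [-0.9, 0.3, 4.7]
gripper_width: 0.0418
gripper_force: 8.0
```

Emit:
play_rows([
  [[0.8, 0, 0, 0, 0], [0.8, 0, 0, 0, 0], [0.8, 0, 0, 0, 0], [0.8, 0, 0, 0, 0], [0.8, 0, 0, 0, 0], [0.8, 0, 0, 0, 0], [0.8, 0, 0, 0, 0], [0.8, 0, 0, 0, 0]],
], squeeze=35)

```text
time_s: 17.12
tcp_pos: [0.4493, -0.1936, 0.0103]
eef_rot: [-180.0, -0.0, -95.8]
contact_force: [-1.0, 1.3, 7.8]
gripper_width: 0.0419
gripper_force: 35.0
```

```bash
python3 - <<'E'
from h import *
to((.4495,-.1931,.22),-95.8);s=r.get_state(); print(s["gripper_width"],s["gripper_force"],s["contact_force"])
E
```

```text
shares [-1.100e-03 -4.000e-04 -4.193e-01] turn -0.0004 tcp [ 0.4493 -0.1936  0.0103] rot [-179.98   -0.    -95.83] j [ -0.2  18.2 -37.4   0.  -34.5  -5.6] t 17.1167
0.04194882982253005 34.980740547180176 [-1.03981062  1.29418788  7.77078254]
```

Emit:
play_rows([
  [[0.8, 0, 0, -0.03, 0], [0.8, 0, 0, -0.08, 0], [0.8, 0, 0, -0.14, 0], [0.8, 0, 0, -0.2, 0], [0.8, 0, 0, -0.26, 0], [0.8, 0, 0, -0.32, 0], [0.8, 0, 0, -0.38, 0], [0.8, 0, 0, -0.42, 0]],
])

```text
time_s: 17.78
tcp_pos: [0.4495, -0.1937, 0.2227]
eef_rot: [-179.9, -0.0, -95.8]
contact_force: [1.2, -0.7, -2.2]
gripper_width: 0.042
gripper_force: 35.0
```

```bash
python3 - <<'E'
from h import *
to((.4487,.1561,.21),-161.2)
E
```

```text
shares [-0.6959  0.0727  0.0251] turn 0.7606 tcp [ 0.4495 -0.1937  0.2227] rot [-179.86   -0.    -95.83] j [ -0.2   2.9 -22.5   0.  -64.4  -5.6] t 17.7833
```

Emit:
play_rows([
  [[0.8, -0.06, 0.006, 0.0, 0.06], [0.8, -0.14, 0.015, 0.0, 0.14], [0.8, -0.21, 0.022, 0.0, 0.22], [0.8, -0.28, 0.03, 0.0, 0.3], [0.8, -0.35, 0.037, 0.0, 0.38], [0.8, -0.42, 0.044, 0.0, 0.45], [0.8, -0.49, 0.05, 0.0, 0.52], [0.8, -0.55, 0.057, 0.0, 0.58]],
])

```text
time_s: 18.45
tcp_pos: [0.4482, 0.0807, 0.2197]
eef_rot: [180.0, -0.0, -143.6]
contact_force: [1.4, -0.2, -2.1]
gripper_width: 0.042
gripper_force: 35.0
```

```bash
python3 - <<'E'
from h import *
to((.4487,.1561,.21),-161.2)
E
```

```text
shares [-0.0903  0.1207  0.0194] turn 0.2049 tcp [0.4482 0.0807 0.2197] rot [ 1.7998e+02 -2.0000e-02 -1.4359e+02] j [ 35.1  -0.4 -26.3  -0.  -64.1 -88.7] t 18.45
```

Emit:
play_rows([
  [[0.8, -0.02, 0.03, 0.005, 0.05], [0.8, -0.045, 0.06, 0.01, 0.1], [0.8, -0.07, 0.09, 0.015, 0.15], [0.8, -0.0903, 0.1207, 0.019, 0.205], [0.8, -0.0903, 0.1207, 0.019, 0.205], [0.8, -0.0903, 0.1207, 0.019, 0.205], [0.8, -0.0903, 0.1207, 0.019, 0.205], [0.8, -0.0903, 0.1207, 0.019, 0.205]],
])

```text
time_s: 19.12
tcp_pos: [0.4489, 0.1538, 0.2103]
eef_rot: [-180.0, -0.0, -160.9]
contact_force: [-0.1, -0.4, -2.3]
gripper_width: 0.0415
gripper_force: 35.0
```

```bash
python3 - <<'E'
from h import *
to((.4487,.1561,.155),-161.2);s=r.get_state(); print(s["contact_force"],s["moment"])
# where the camera sees collar in hand: predicted top-face / screw vs. image
w=r.camera_info("wrist"); im=r.capture("wrist"); cv2.imwrite("pics/w8.png",im[:,:,::-1])
R=Ro.from_euler('xyz',s["eef_rot"],degrees=True).as_matrix(); x=R[:,0]; y=R[:,1]; T=s["tcp_pos"]
for n,a,b,z in (("screw",28.5,0,25-10.3),("c1",21.5,21,25.7),("c2",21.5,-21,25.7),("c3",-20.5,21,25.7),("c4",-20.5,-21,25.7)):
    print(n,proj(w,[T+x*a/1e3+y*b/1e3+np.array([0,0,z/1e3])])[0].round(1))
crop(im,250,190,150,120,5,"w8c.png")
E
```

```text
shares [-0.0012  0.0044  0.1106] turn 0.0037 tcp [0.4489 0.1538 0.2103] rot [-1.7999e+02 -3.0000e-02 -1.6088e+02] j [  42.8    2.1  -25.1   -0.   -62.9 -113.6] t 19.1167
[-0.06954074 -0.44662837 -2.25466351] [-0.02408537  0.02320431 -0.03118373]
screw [323.2 255.3]
c1 [375.  280.6]
c2 [271.  280.6]
c3 [371.2 369.4]
c4 [275.2 369.3]
```

Emit:
play_rows([
  [[0.8, -0.0012, 0.0044, 0.03, 0.0037], [0.8, -0.0012, 0.0044, 0.06, 0.0037], [0.8, -0.0012, 0.0044, 0.09, 0.0037], [0.8, -0.0012, 0.0044, 0.115, 0.0037], [0.8, -0.0012, 0.0044, 0.13, 0.0037], [0.8, -0.0012, 0.0044, 0.13, 0.0037], [0.8, -0.0012, 0.0044, 0.13, 0.0037], [0.8, -0.0012, 0.0044, 0.13, 0.0037]],
])

```text
time_s: 19.83
tcp_pos: [0.4495, 0.1568, 0.1463]
eef_rot: [180.0, 0.1, -161.2]
contact_force: [-0.6, 0.8, -1.3]
gripper_width: 0.0416
gripper_force: 35.0
```

```bash
python3 - <<'E'
from h import *
to((.4487,.1561,.1043),-161.2);s=r.get_state(); print(s["contact_force"],s["moment"])
im=cv2.imread("pics/w8.png"); g=im.mean(2)
print(g[230:330,300:304].mean(1).round().astype(int).tolist()); print(g[290,262:392].round().astype(int).tolist())
E
```

```text
shares [ 0.0021 -0.0008  0.084 ] turn -0.0003 tcp [0.4495 0.1568 0.1463] rot [ 1.7999e+02  7.0000e-02 -1.6123e+02] j [  43.     5.8  -30.3    0.   -53.8 -114.2] t 19.8333
[-0.60559053  0.81081601 -1.32234127] [ 0.00560989 -0.02447319 -0.03302791]
[178, 179, 179, 178, 178, 178, 177, 177, 175, 174, 176, 176, 177, 176, 177, 178, 176, 174, 172, 173, 176, 174, 173, 165, 131, 92, 76, 74, 74, 75, 75, 75, 75, 76, 76, 76, 76, 77, 76, 76, 76, 75, 74, 75, 75, 74, 75, 75, 74, 73, 72, 70, 73, 91, 115, 124, 126, 125, 124, 123, 124, 121, 110, 91, 80, 78, 78, 77, 78, 79, 79, 78, 76, 74, 78, 86, 87, 78, 66, 60, 57, 57, 56, 56, 56, 56, 56, 56, 55, 56, 56, 57, 57, 57, 56, 55, 56, 55, 56, 55]
[132, 132, 132, 133, 132, 132, 133, 132, 125, 110, 92, 101, 119, 124, 123, 125, 122, 125, 124, 123, 125, 123, 124, 124, 124, 124, 124, 123, 124, 124, 124, 123, 123, 124, 123, 121, 121, 123, 124, 125, 124, 124, 124, 124, 125, 124, 124, 124, 123, 123, 123, 123, 123, 124, 124, 125, 123, 124, 125, 124, 123, 124, 123, 124, 124, 124, 123, 123, 124, 123, 124, 124, 124, 123, 123, 125, 124, 125, 124, 125, 123, 124, 124, 124, 124, 125, 124, 124, 123, 124, 124, 124, 124, 124, 123, 123, 123, 124, 124, 124, 125, 123, 124, 124, 125, 124, 124, 121, 121, 122, 124, 124, 123, 124, 120, 109, 100, 110, 125, 132, 133, 133, 132, 132, 133, 133, 133, 133, 133, 132]
```

Emit:
play_rows([
  [[0.8, 0.0, 0, 0, 0], [0.8, 0, 0, 0.005, 0], [0.8, 0, 0, 0.012, 0], [0.8, 0, 0, 0.02, 0], [0.8, 0, 0, 0.028, 0], [0.8, 0, 0, 0.034, 0], [0.8, 0, 0, 0.034, 0], [0.8, 0, 0, 0.034, 0]],
])

```text
time_s: 20.5
tcp_pos: [0.4488, 0.1566, 0.1281]
eef_rot: [-180.0, -0.0, -161.2]
contact_force: [-0.1, -0.4, -1.9]
gripper_width: 0.0419
gripper_force: 35.0
```

```bash
python3 - <<'E'
from h import *
to((.4487,.1561,.1043),-161.2);s=r.get_state(); print(s["contact_force"],s["moment"])
E
```

```text
shares [ 0.0005 -0.0008  0.0477] turn -0.0002 tcp [0.4488 0.1566 0.1281] rot [-1.7998e+02 -4.0000e-02 -1.6122e+02] j [  43.     7.   -31.7    0.   -51.4 -114.3] t 20.5
[-0.05214404 -0.35656481 -1.87454316] [ 0.0413684  -0.08852164 -0.03186746]
```

Emit:
play_rows([
  [[0.8, 0.0003, -0.0004, 0.006, 0], [0.8, 0.0003, -0.0004, 0.014, 0], [0.8, 0.0003, -0.0004, 0.022, 0], [0.8, 0.0003, -0.0004, 0.03, 0], [0.8, 0.0003, -0.0004, 0.038, 0], [0.8, 0.0003, -0.0004, 0.044, 0], [0.8, 0.0003, -0.0004, 0.0475, 0], [0.8, 0.0003, -0.0004, 0.0475, 0]],
])

```text
time_s: 21.17
tcp_pos: [0.4486, 0.1563, 0.1042]
eef_rot: [-180.0, -0.0, -161.2]
contact_force: [-0.6, 0.2, -2.1]
gripper_width: 0.0415
gripper_force: 35.0
```

Emit:
play_rows([
  [[0.8, 0, 0, 0, 0], [0.8, 0, 0, 0, 0], [0.8, 0, 0, 0, 0], [0.8, 0, 0, 0, 0], [0.8, 0, 0, 0, 0], [0.8, 0, 0, 0, 0], [0.8, 0, 0, 0, 0], [0.8, 0, 0, 0, 0]],
])

```text
time_s: 21.83
tcp_pos: [0.4489, 0.1565, 0.1047]
eef_rot: [180.0, 0.0, -161.2]
contact_force: [0.3, 0.9, -2.5]
gripper_width: 0.0416
gripper_force: 35.0
```

```bash
python3 - <<'E'
from h import *
to((.4487,.1561,.1043),-161.2);s=r.get_state(); print(s["contact_force"],s["moment"],s["gripper_width"])
im=r.capture("wrist"); cv2.imwrite("pics/w9.png",im[:,:,::-1])
crop(im,250,220,150,120,5,"w9c.png")
E
```

```text
shares [ 0.0006 -0.0006  0.0009] turn -0.0003 tcp [0.4489 0.1565 0.1047] rot [ 180.      0.   -161.23] j [  43.     8.7  -33.4   -0.   -47.9 -114.2] t 21.8333
[ 0.2596885   0.91355284 -2.45105129] [-0.00476838 -0.03986604 -0.01438579] 0.041607797353850506
```

View pics/w9c.png

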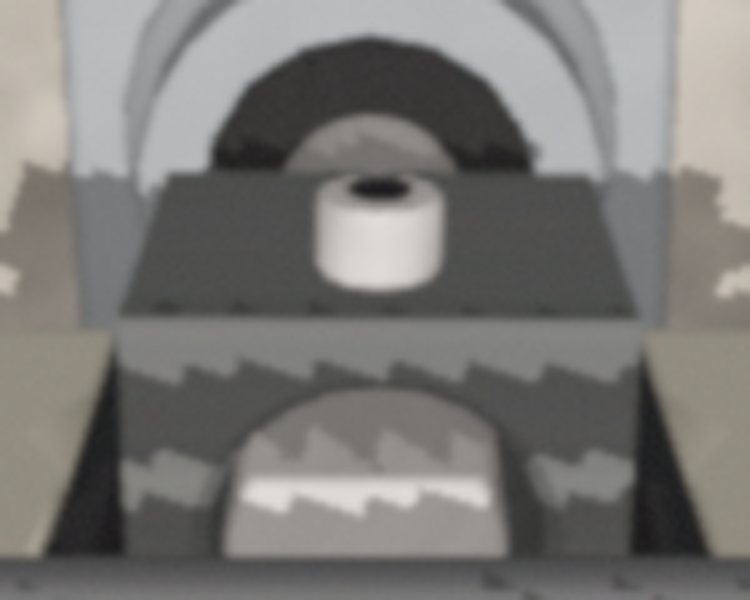

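The collar is on the shaft. The screw at (379,230) is on the same side as the flat edge (row 478), and that edge is parallel to the collar edge (row 318). The shaft sits about 1 mm to the left in the bore. I'll check level and centring in numbers.

```bash
python3 - <<'E'
from h import *
s=r.get_state(); w=r.camera_info("wrist"); R=Ro.from_euler('xyz',s["eef_rot"],degrees=True).as_matrix(); x,y=R[:,0],R[:,1]; T=s["tcp_pos"]
row=lambda v:220+v/5-.4; col=lambda u:250+u/5-.4
print("TCP",T)
# collar edge at top z=T+.0257
for n,v,z in (("collar edge",318,.1304),("flat edge z.130",479,.130),("flat z.128",479,.128),("flat z.126",479,.126)):
    P=onz(w,(col(372),row(v)),z)-T; print(n,"tool x",P@x*1e3)
for n,u in (("shaft L",242),("shaft R",492),("collar L",118),("collar R",638)): print(n,(onz(w,(col(u),row(479 if 'sh' in n else 320)),.13)-T)@y*1e3)
g=cv2.imread("pics/w9.png").mean(2); print(g[278:335,320:330].mean(1).round().astype(int).tolist())
i=r.camera_info("scene"); im=r.capture("scene"); cv2.imwrite("pics/s9.png",im[:,:,::-1]); 
E
```

```text
TCP [0.44889734 0.15646127 0.10472369]
collar edge tool x 20.389757965159582
flat edge z.130 tool x 5.628144842067622
flat z.128 tool x 4.535210701929139
flat z.126 tool x 3.4422765617906466
shaft L -10.486838500817521
shaft R 10.403408556300434
collar L -20.2413111692024
collar R 21.990767695290486
[109, 81, 75, 72, 75, 94, 119, 128, 130, 130, 129, 129, 128, 128, 124, 118, 108, 94, 79, 86, 107, 116, 117, 117, 117, 117, 117, 118, 122, 125, 128, 130, 131, 133, 138, 140, 147, 171, 197, 212, 215, 205, 186, 172, 163, 154, 151, 150, 150, 150, 150, 149, 142, 110, 83, 82, 87]
```

Emit:
play_rows([
  [[0.8, -0.0005, -0.0008, 0.0004, 0], [0.8, -0.001, -0.0016, 0.0006, 0], [0.8, -0.001, -0.0016, 0.0006, 0], [0.8, -0.001, -0.0016, 0.0006, 0], [0.8, -0.001, -0.0016, 0.0006, 0], [0.8, -0.001, -0.0016, 0.0006, 0], [0.8, -0.001, -0.0016, 0.0006, 0], [0.8, -0.001, -0.0016, 0.0006, 0]],
])

```text
time_s: 22.6
tcp_pos: [0.4496, 0.1558, 0.1044]
eef_rot: [-180.0, 0.0, -161.2]
contact_force: [-0.3, -1.0, -2.0]
gripper_width: 0.0417
gripper_force: 35.0
```

Emit:
play_rows([
  [[0.8, 0, 0, 0, 0], [0.8, 0, 0, 0, 0], [0.8, 0, 0, 0, 0], [0.8, 0, 0, 0, 0], [0.8, 0, 0, 0, 0], [0.8, 0, 0, 0, 0], [0.8, 0, 0, 0, 0], [0.8, 0, 0, 0, 0]],
])

```text
time_s: 23.27
tcp_pos: [0.4496, 0.1558, 0.1044]
eef_rot: [-180.0, -0.0, -161.2]
contact_force: [-0.5, 0.5, -3.2]
gripper_width: 0.0417
gripper_force: 35.0
```

```bash
python3 - <<'E'
from h import *
to((.4487,.1561,.1043),-161.2);s=r.get_state(); print(s["contact_force"],s["moment"],s["gripper_width"],abs(s["qd"]).max())
print(r.close_job())
E
```

```text
shares [0.0015 0.0011 0.0002] turn -0.0003 tcp [0.4496 0.1558 0.1044] rot [-180.     -0.   -161.22] j [  42.9    8.8  -33.4   -0.   -47.9 -114.1] t 23.2667
[-0.48461276  0.47422637 -3.2224445 ] [0.01421928 0.04524965 0.02823854] 0.04170500065760354 0.07240755160774223
the job is handed in; nothing more can be done
None
```

I handed the job in at 23.3 s: the collar was stood upright, the shaft flat turned to face the key rest (within about 1°), and the collar is held over the shaft screw toward the rest, its top within about 1 mm of the shaft end and clear of the housing; the ring, spanner and bush were not touched as far as I could tell, but I took no final picture of them.

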